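Put the seasoning shakers back in the rack by height

TASK

Put the four steel seasoning shakers back in the rack, one in each insert, lined up by height with the tallest in the insert next to the portion scale and the shortest at the other end. Keep them upright so nothing spills, set each one down gently on the floor of its insert rather than dropping it, and let go of them all.

Things in the scene. Friction and masses are not known exactly. Their poses are not given: they have to be found in the camera images.
- shaker_70: the shortest of four stainless steel seasoning shakers, an upright straight-sided closed cylinder with a black perforated lid, 42 mm in diameter and 70 mm high (straight side up to 60 mm, then a lid top that narrows by 6 mm all round), 70 to 410 g; origin at the centre of its underside, z up along its axis; starts standing on the table, between robot and rack
- shaker_90: the second shortest of four stainless steel seasoning shakers, an upright straight-sided closed cylinder with a black perforated lid, 48 mm in diameter and 90 mm high (straight side up to 80 mm, then a lid top that narrows by 6 mm all round), 70 to 410 g; origin at the centre of its underside, z up along its axis; starts standing on the table, between robot and rack
- shaker_112: the second tallest of four stainless steel seasoning shakers, an upright straight-sided closed cylinder with a black perforated lid, 54 mm in diameter and 112 mm high (straight side up to 102 mm, then a lid top that narrows by 6 mm all round), 70 to 410 g; origin at the centre of its underside, z up along its axis; starts standing on the table, between robot and rack
- shaker_136: the tallest of four stainless steel seasoning shakers, an upright straight-sided closed cylinder with a black perforated lid, 60 mm in diameter and 136 mm high (straight side up to 126 mm, then a lid top that narrows by 6 mm all round), 70 to 410 g; origin at the centre of its underside, z up along its axis; starts standing on the table, between robot and rack
- insert_a: one of four identical open square white plastic inserts side by side in the rack: 82 mm outside, 78 mm inside, walls 24 mm high, floor 2 mm thick; fixed. Origin at the centre of its underside, 4 mm above the table (its floor is 6 mm, its rim 28 mm above the table); axes parallel to the rack's. The letters follow no order along the rack: tell the inserts by position
- insert_b: one of four identical open square white plastic inserts side by side in the rack: 82 mm outside, 78 mm inside, walls 24 mm high, floor 2 mm thick; fixed. Origin at the centre of its underside, 4 mm above the table (its floor is 6 mm, its rim 28 mm above the table); axes parallel to the rack's. The letters follow no order along the rack: tell the inserts by position
- insert_c: one of four identical open square white plastic inserts side by side in the rack: 82 mm outside, 78 mm inside, walls 24 mm high, floor 2 mm thick; fixed. Origin at the centre of its underside, 4 mm above the table (its floor is 6 mm, its rim 28 mm above the table); axes parallel to the rack's. The letters follow no order along the rack: tell the inserts by position
- insert_d: one of four identical open square white plastic inserts side by side in the rack: 82 mm outside, 78 mm inside, walls 24 mm high, floor 2 mm thick; fixed. Origin at the centre of its underside, 4 mm above the table (its floor is 6 mm, its rim 28 mm above the table); axes parallel to the rack's. The letters follow no order along the rack: tell the inserts by position
- rack: the seasoning rack, a low folded stainless steel channel 92 mm deep (x) and 338 mm long (y), fixed to the table, holding the four inserts in one row along its y axis at 83 mm spacing (centres at y = -124.5, -41.5, 41.5 and 124.5 mm); lips 20 mm high along the long sides, end plates 37 mm high; origin at the centre of its underside on the table
- scale: the portion scale, a low white kitchen scale with a 145 x 150 mm steel pan and a green display, 225 mm deep (x), 180 mm wide (y) and 56 mm high, fixed; it stands beyond one end of the rack, left or right from start to start (a stack of black meal trays stands beyond the other end); origin at the centre of its underside
Things that resemble listed ones, but are neither listed nor needed, are in the scene too. Leave any green look-alike of the shaker_90 alone.

How it is judged (in metres and radians):
At the end, for the whole second after the job is handed in: From the scale's end of the rack the shakers stand in order 136, 112, 90, 70 mm, one per insert: upright within 0.1 rad, underside 3 to 12 mm above the table (on the insert's floor), within 22 mm of the insert's centre along and across the rack, at rest, released (((y of scale in the frame of rack above 0 m and y of shaker_136 in the frame of rack between 0.1025 and 0.1465 m and y of shaker_112 in the frame of rack between 0.0195 and 0.0635 m and y of shaker_90 in the frame of rack between -0.0635 and -0.0195 m and y of shaker_70 in the frame of rack between -0.1465 and -0.1025 m) or (y of scale in the frame of rack below 0 m and y of shaker_136 in the frame of rack between -0.1465 and -0.1025 m and y of shaker_112 in the frame of rack between -0.0635 and -0.0195 m and y of shaker_90 in the frame of rack between 0.0195 and 0.0635 m and y of shaker_70 in the frame of rack between 0.1025 and 0.1465 m)) and x of shaker_136 in the frame of rack between -0.022 and 0.022 m and height (world z) of shaker_136 between 0.003 and 0.012 m and angle between each of shaker_136, shaker_112, shaker_90, shaker_70's own z axis and vertical below 0.1 rad and linear speed of each of shaker_136, shaker_112, shaker_90, shaker_70 below 0.02 m/s and contact force between the fingers and shaker_136 below 0.1 N and x of shaker_112 in the frame of rack between -0.022 and 0.022 m and height (world z) of shaker_112 between 0.003 and 0.012 m and contact force between the fingers and shaker_112 below 0.1 N and x of shaker_90 in the frame of rack between -0.022 and 0.022 m and height (world z) of shaker_90 between 0.003 and 0.012 m and contact force between the fingers and shaker_90 below 0.1 N and x of shaker_70 in the frame of rack between -0.022 and 0.022 m and height (world z) of shaker_70 between 0.003 and 0.012 m and contact force between the fingers and shaker_70 below 0.1 N); the robot touches nothing.
It fails at once if a shaker is tipped by more than about 30 degrees from upright, or knocked over (angle between any of shaker_136, shaker_112, shaker_90, shaker_70's own z axis and vertical above 0.52 rad).
It fails at once if a shaker is dropped: out of the fingers with its underside more than 35 mm above the table (about 30 mm above the insert floor) ((height (world z) of shaker_136 above 0.035 m and contact force between the fingers and shaker_136 below 0.01 N) or (height (world z) of shaker_112 above 0.035 m and contact force between the fingers and shaker_112 below 0.01 N) or (height (world z) of shaker_90 above 0.035 m and contact force between the fingers and shaker_90 below 0.01 N) or (height (world z) of shaker_70 above 0.035 m and contact force between the fingers and shaker_70 below 0.01 N)).
It also fails if it takes over 96 s, if anything falls off the work surface, if the arm or the gripper's body presses on something with over 40 N, if the wrist force passes 120 N, or if a joint passes its speed limit or range.

ROBOT

A 6-joint arm with a two-finger parallel gripper is mounted at the origin on the work surface. World frame = base frame: x ahead of the robot, y to its left, z up, the work surface at z = 0. Lengths are in mm, angles in rad, forces in N, time in s.
With the tool pointing down it reaches from about 250 to 725 mm from the base axis. Payload 9.7 kg.
Tool frame: the origin (TCP) lies midway between the tips of the shut fingers; the grasp point (between the pads) lies 19 mm behind it; z points along the fingers, y is the direction in which the jaws open and shut (so a half turn about z gives the same grasp; the last joint's range is limited). The gripper opens to 85 mm and grips with 20 to 120 N. Pads are 22 mm wide; open, the fingers measure 114 mm over their backs; the gripper's body (76 mm by 85 mm) begins 54 mm behind the grasp point. The pads swing forward as they close: fully open they stand 13 mm farther back than shut.
Start: joints at [1.134, 0.087, 0.176, 1.66, 0, 1.571], TCP at [232.67, 498.359, 203.984] pointing down, gripper open.
Joint ranges: [-3.13, 3.13], [-0.85, 1.81], [-1.15, 1.24], [-2.2, 2.28], [-1.44, 1.52], [-3.14, 3.14]. Speed limits (rad/s): [2.22, 2.22, 2.57, 3.14, 3.14, 3.14].

INTERFACE

Orientations are given as a rotation vector (axis times angle).
In Python, from cell import env gives the robot as it stands.
- The arm moves only by the shell command python3 -m creep 'ROWS' [FORCE]. ROWS is JSON, a list of rows, each a list of 7 numbers: the turn, a rotation vector about the tool's x, y, z in rad, then the shift along the tool's x, y, z in m, then the opening, from 0 (shut) to 1 (fully open). A call has 1 to 8 rows; each row is the pose to reach, as a shift and turn from the pose commanded when the call began, along the tool's axes at that moment; what a row does not reach only later rows make up. A row lasts 1/8 s, in which the tool goes at most 62.5 mm and 10.7 degrees, less where a joint would pass 70% of its speed; a pose out of reach is approached as far as the arm can. A call with a gripper value outside its range is refused whole. The fingers move at their own pace and stop on an object; FORCE is the grip in N (left out, the last holds). Time passes only in rows, so rows that repeat a pose let the fingers close. It gives the time, the measured TCP pose, the force and the opening at its end, in the units of the state.
- env.read_state(): the state, without advancing time (a new reading comes with each control period).
- env.grab_frame(name): name is "scene" or "top"; returns a dict with "image" (400x640x3 uint8, red, green, blue), "z_map" (400x640 float32, mm along the optical axis (not along the pixel's ray), 0 where there is no reading), "fx", "fy", "cx", "cy" (pixels), "position" and "orientation" of the camera in the world. Camera axes: x right, y down, z forward; pixel columns grow to the right and rows downward; lengths in mm; the calibration is good to about 2 mm. A picture is of the moment at which its call begins.
- env.job_done(): hands the job in, once; it reports no verdict.
The state is a dict: "time": time; "joint_positions": joint angles; "joint_velocities": joint speeds; "tau": joint torques, N m; "tool_pos": TCP position; "eef_rot": TCP orientation; "ft_force": force on the tool from outside, world axes, zero at the start; "moment": the same for the moment, N m; "finger_gap": finger opening in mm.
Only numpy, scipy, OpenCV 4.12 (cv2) and the standard library are available. Lean on these libraries where they do the work, as an engineer would, in place of code of your own. Each camera call takes 0.05 s, during which the arm holds its last target. There are 200 camera calls.

## Working session

There is one attempt and no reset: what is moved stays moved. The work goes in short steps, Python scripts to look and compute and a shell command to move; the robot and the scene stay as the last step left them, time stands still between calls to the robot, and variables do not carry over. Pictures are saved under pics/ and viewed, about 12 in all and at most 16, crops included, and the job is handed in when it is done.

```bash
ls; mkdir -p pics
python3 - <<'E'
from cell import env
import cv2,numpy as np
print(env.read_state())
for n in("top","scene"):
    f=env.grab_frame(n); cv2.imwrite(f"pics/{n}0.png",f["image"][:,:,::-1]); np.savez(f"{n}0.npz",**f)
    print({k:f[k] for k in f if k not in("image","z_map")})
E
```

```text
pics
{'time': 0.0, 'joint_positions': array([ 1.13403420e+00,  8.74681886e-02,  1.75124595e-01,  1.65978599e+00,
       -2.36754081e-05,  1.57083632e+00]), 'joint_velocities': array([ 0.00077673,  0.00048271, -0.00023245,  0.00037582,  0.00059158,
        0.000248  ]), 'tau': array([ 2.74679578e-04, -5.20382202e+01,  4.64812195e+01,  1.59089168e-02,
        3.66301293e-06,  1.34794558e-05]), 'tool_pos': array([232.54996464, 498.12841434, 203.27373205]), 'eef_rot': array([-6.80627821e-01, -3.06670451e+00,  2.05242846e-03]), 'ft_force': array([ 0.59736129, -0.24854037,  0.14751554]), 'moment': array([ 0.01625051, -0.01221075, -0.02322913]), 'finger_gap': 85.70686449868182}
{'fx': 401.09847806089687, 'fy': 401.09847806089687, 'cx': 320.19222340928286, 'cy': 202.77659250774823, 'position': array([ 429.7664564 ,  -11.04177764, 1393.31989752]), 'orientation': array([-2.16382762,  2.18827501, -0.08620829])}
{'fx': 430.2257792562059, 'fy': 430.2257792562059, 'cx': 320.3412969511199, 'cy': 195.51752311863345, 'position': array([1162.0514905 , -564.09251964,  915.84235592]), 'orientation': array([-2.21184675, -0.93597201,  0.41001666])}
```

View pics/top0.png

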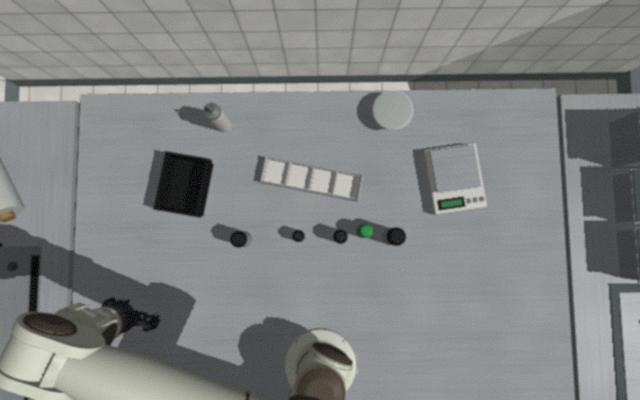

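View pics/scene0.png

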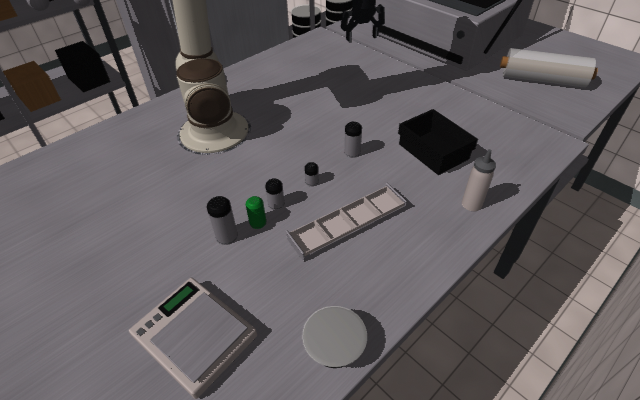

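Top view: tall-to-short shakers at (396,236)=136, (238,239)=112, (340,236)=90 and (298,236)=70. The look-alike is green at (366,231). The bottle at (218,116) and white tub at (393,110) are other clutter. The rack centre is about (308,178). The scale is at the right (−y) and the trays at the left. Next I'll measure from depth.

```bash
cat > h.py <<'E'
import numpy as np,cv2
from scipy.spatial.transform import Rotation as R
from cell import env
def cloud(f):
    v,u=np.mgrid[:400,:640]; z=np.asarray(f["z_map"],float)
    p=np.stack([(u-f["cx"])/f["fx"]*z,(v-f["cy"])/f["fy"]*z,z],-1)
    return p@R.from_rotvec(f["orientation"]).as_matrix().T+f["position"]
def blobs(P,lo,hi,box=(200,700,-350,350),amin=20):
    m=((P[...,2]>lo)&(P[...,2]<hi)&(P[...,0]>box[0])&(P[...,0]<box[1])&(P[...,1]>box[2])&(P[...,1]<box[3])).astype(np.uint8)
    n,l,s,c=cv2.connectedComponentsWithStats(m)
    for i in range(1,n):
        if s[i,4]>=amin:
            q=P[l==i]; yield c[i],s[i,4],q
E
python3 - <<'E'
from h import *
for n in("top","scene"):
    f=dict(np.load(n+"0.npz")); P=cloud(f)
    t=P[(P[...,0]>250)&(P[...,0]<350)&(abs(P[...,1])<200)]; print(n,"table z",np.median(t[:,2]))
    for c,a,q in blobs(P,35,300):
        top=np.percentile(q[:,2],95); k=q[q[:,2]>top-6]
        print(c.round(),a,"top",top.round(1),"mid",((k.max(0)+k.min(0))/2).round(1)[:2],"ext",np.ptp(k,0).round(1)[:2])
    m=[b for b in blobs(P,12,45,(420,640,-200,200),100)]
    for c,a,q in m:
        r=cv2.minAreaRect(q[:,:2].astype(np.float32)); print("rack?",c.round(),a,r)
E
```

```text
top table z 0.11177646007126896
[262. 174.] 25 top 42.3 mid [644.9 192.5] ext [47.8 14. ]
[365. 230.] 181 top 92.8 mid [ 448.  -151.3] ext [35.8 35.7]
[394. 236.] 356 top 138.9 mid [ 430.7 -242.7] ext [53.  47.9]
[340. 236.] 171 top 93.4 mid [429.4 -68.2] ext [35.6 39.1]
[240. 239.] 272 top 115.3 mid [426.6 257.8] ext [47.6 45.6]
[298. 235.] 124 top 73.5 mid [434.2  69.1] ext [29.5 32.8]
rack? [317. 187.] 319 ((627.7051391601562, 24.278060913085938), (341.94219970703125, 87.57941436767578), 78.80157470703125)
scene table z 1.4314378808707033
[353. 135.] 431 top 113.8 mid [426.  256.8] ext [47.5 48.7]
[311. 170.] 195 top 73.1 mid [435.   66.9] ext [33.5 31. ]
[274. 190.] 351 top 92.2 mid [431.9 -72.5] ext [36.5 39.2]
[395. 191.] 44 top 40.8 mid [659.6 186. ] ext [78.5 20.1]
[221. 216.] 872 top 137.9 mid [ 431.3 -245.9] ext [52.1 52.7]
[255. 208.] 381 top 92.5 mid [ 449.  -153.8] ext [40.2 38.8]
[295. 242.] 64 top 40.7 mid [ 595.8 -142.5] ext [86.1 22.1]
rack? [312. 178.] 108 ((444.1769104003906, 60.55720520019531), (40.50023651123047, 22.282970428466797), 53.52395248413086)
rack? [332. 219.] 786 ((629.8865966796875, 21.498809814453125), (340.9354248046875, 89.05712890625), 78.33037567138672)
rack? [276. 202.] 127 ((442.7342529296875, -78.44166564941406), (46.49217987060547, 22.288192749023438), 59.148380279541016)
rack? [257. 220.] 136 ((461.1527404785156, -160.36256408691406), (46.95107650756836, 25.26522445678711), 61.14748001098633)
```

```bash
python3 -c "
import cv2
a=cv2.imread('pics/top0.png')[135:265,200:420]; cv2.imwrite('pics/crop0.png',cv2.resize(a,None,fx=3.6,fy=3.6,interpolation=cv2.INTER_CUBIC))"
```

```text
(no output)
```

View pics/crop0.png

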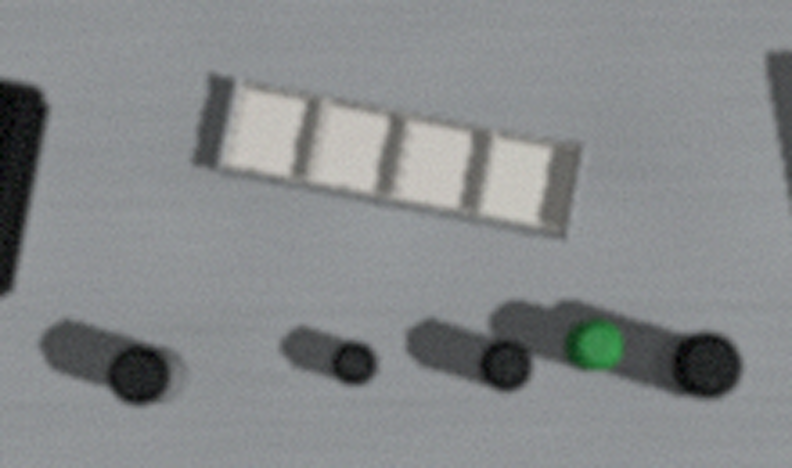

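The crop confirms four black-lidded shakers at roughly (138,374), (354,362), (506,364) and (707,364). The green look-alike is at (596,345). The four inserts sit in a row, with the scale on the right. I'll rotate the tool so the jaws open along world x, clear of the row's neighbours, and go to shaker_112 first.

```bash
cat >> h.py <<'E'
S={136:(431,-244.3),112:(426.3,257.3),90:(430.7,-70.4),70:(434.6,68.0)}
C=np.array([628.8,22.9]); A=np.radians(78.5); Y=np.array([np.cos(A),np.sin(A)])
I={136:C-124.5*Y,112:C-41.5*Y,90:C+41.5*Y,70:C+124.5*Y}
def go(x,y,z,yaw=0):
    "shift (m) and turn from here to the TCP target, tool axes; yaw = world angle of tool y"
    s=env.read_state(); M=R.from_rotvec(s["eef_rot"])
    a=yaw; T=R.from_matrix(np.array([[-np.sin(a),np.cos(a),0],[np.cos(a),np.sin(a),0],[0,0,-1]]).T)
    print("t",s["time"],"turn",(M.inv()*T).as_rotvec().round(3),"shift",(M.inv().apply(np.array([x,y,z])-s["tool_pos"])/1000).round(4))
E
python3 -c "
from h import *
print({k:v.round(1) for k,v in I.items()})
go(*S[112],170)"
```

```text
{136: array([604. , -99.1]), 112: array([620.5, -17.8]), 90: array([637.1,  63.6]), 70: array([653.6, 144.9])}
t 0.1 turn [-1.000e-03  1.000e-03  1.134e+00] shift [-0.2774 -0.1363  0.0335]
```

```bash
python3 -m creep '[[0,0,0.14,-0.03,-0.015,0.004,1],[0,0,0.28,-0.065,-0.032,0.008,1],[0,0,0.42,-0.105,-0.051,0.013,1],[0,0,0.57,-0.15,-0.073,0.018,1],[0,0,0.71,-0.195,-0.095,0.023,1],[0,0,0.86,-0.235,-0.115,0.028,1],[0,0,1.0,-0.265,-0.13,0.032,1],[0,0,1.134,-0.277,-0.136,0.0335,1]]' 50; python3 -m creep '[[0,0,0,0,0,0,1],[0,0,0,0,0,0,1]]'; python3 -c "
from h import *
go(*S[112],55)"
```

```text
time: 1.1
tool_pos: [426.8, 256.3, 169.9]
eef_rot: [-2.229, -2.214, 0.002]
ft_force: [-0.8, -0.5, 0.9]
finger_gap: 84.8
time: 1.35
tool_pos: [425.8, 258.3, 170.4]
eef_rot: [-2.218, -2.225, 0.0]
ft_force: [0.1, -0.6, 0.3]
finger_gap: 85.5
t 1.35 turn [-0.    -0.     0.003] shift [-0.001   0.0005  0.1154]
```

```bash
python3 -m creep '[[0,0,0,0,0,0.02,1],[0,0,0,0,0,0.045,1],[0,0,0,0,0,0.07,1],[0,0,0,0,0,0.09,1],[0,0,0,0,0,0.105,1],[0,0,0,0,0,0.115,1],[0,0,0,0,0,0.115,1]]' && python3 -m creep '[[0,0,0,0,0,0,0.5],[0,0,0,0,0,0,0.3],[0,0,0,0,0,0,0.3],[0,0,0,0,0,0,0.3],[0,0,0,0,0,0,0.3],[0,0,0,0,0,0,0.3]]' 50
python3 - <<'E'
from h import *
f=env.grab_frame("scene"); cv2.imwrite("pics/s1.png",cv2.resize(f["image"][60:220,260:500,::-1],None,fx=3,fy=3))
E
```

```text
time: 2.22
tool_pos: [425.8, 258.0, 55.1]
eef_rot: [-2.22, -2.222, 0.001]
ft_force: [-0.1, -0.7, 0.1]
finger_gap: 85.4
time: 2.98
tool_pos: [426.5, 258.2, 56.7]
eef_rot: [2.221, 2.221, 0.002]
ft_force: [-1.6, -0.6, 5.2]
finger_gap: 52.0
```

View pics/s1.png

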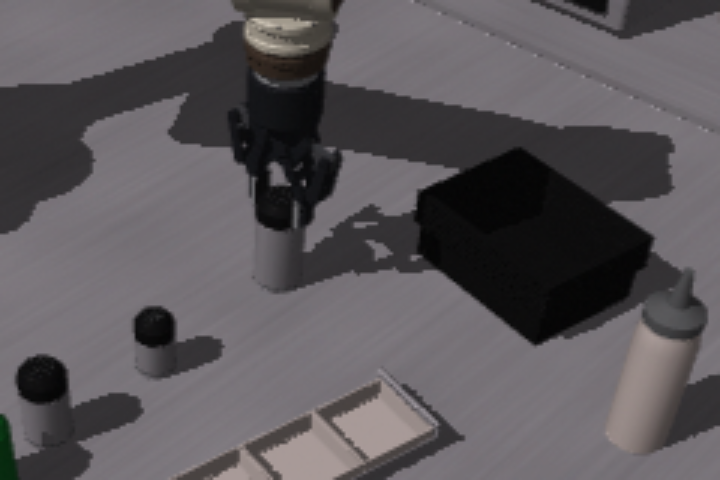

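The crop shows shaker_112 gripped (fingers around (285,190)), upright, with a gap of about 52 mm. I'll lift it.

```bash
python3 -m creep '[[0,0,0,0,0,-0.005,0.3],[0,0,0,0,0,-0.02,0.3],[0,0,0,0,0,-0.04,0.3],[0,0,0,0,0,-0.055,0.3],[0,0,0,0,0,-0.06,0.3],[0,0,0,0,0,-0.06,0.3]]' ; python3 -c "
from h import *
go(*I[112],116)
f=env.grab_frame('scene'); cv2.imwrite('pics/s2.png',cv2.resize(f['image'][60:220,260:500,::-1],None,fx=3,fy=3))"
```

```text
time: 3.78
tool_pos: [426.2, 258.0, 115.6]
eef_rot: [2.221, 2.221, 0.0]
ft_force: [-0.3, 0.3, -2.1]
finger_gap: 52.4
t 3.775 turn [ 0. -0. -0.] shift [-0.2758  0.1943 -0.0004]
```

View pics/s2.png

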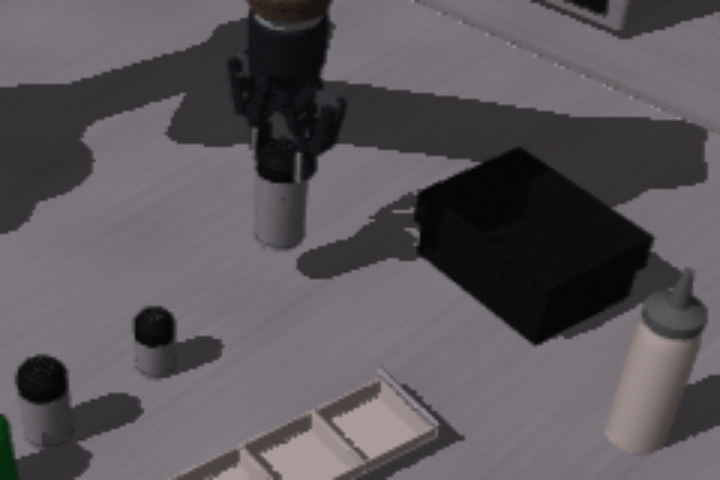

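It's lifted and upright. Next, the move over insert position 2 from the scale.

```bash
python3 -m creep '[[0,0,0,-0.02,0.014,0,0.3],[0,0,0,-0.055,0.038,0,0.3],[0,0,0,-0.095,0.066,0,0.3],[0,0,0,-0.135,0.095,0,0.3],[0,0,0,-0.175,0.123,0,0.3],[0,0,0,-0.215,0.151,0,0.3],[0,0,0,-0.248,0.175,0,0.3],[0,0,0,-0.268,0.189,0,0.3]]' ; python3 -m creep '[[0,0,0,-0.0078,0.0053,0,0.3],[0,0,0,-0.0078,0.0053,0,0.3],[0,0,0,-0.0078,0.0053,0,0.3]]'; python3 -c "
from h import *
go(*I[112],62.7)
for n in ('scene','top'):
    f=env.grab_frame(n); 
    im=f['image'][90:290,220:460,::-1] if n=='scene' else f['image'][130:280,220:400,::-1]
    cv2.imwrite(f'pics/{n}3.png',cv2.resize(im,(720,600)))"
```

```text
time: 4.82
tool_pos: [615.5, -11.9, 114.1]
eef_rot: [-2.222, -2.219, 0.002]
ft_force: [0.2, 0.0, -2.1]
finger_gap: 52.3
time: 5.2
tool_pos: [620.0, -17.0, 115.4]
eef_rot: [-2.22, -2.222, 0.0]
ft_force: [-0.5, 0.5, -1.6]
finger_gap: 52.4
t 5.2 turn [-0.    -0.     0.001] shift [-0.0008  0.0006  0.0527]
```

View pics/scene3.png

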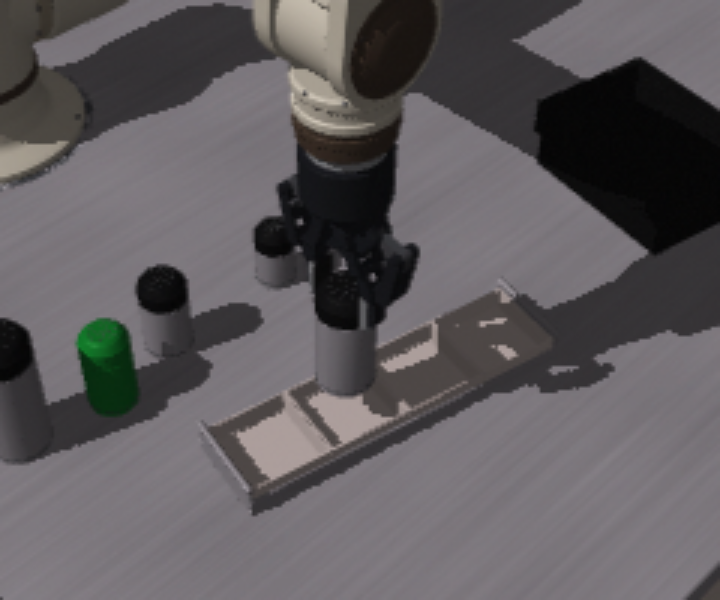

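It is above the second insert from the scale end, with its underside at about (345,385) and upright. I'll lower it and feel for contact.

```bash
python3 -m creep '[[0,0,0,0,0,0.015,0.3],[0,0,0,-0.001,0.0005,0.03,0.3],[0,0,0,-0.001,0.0005,0.042,0.3],[0,0,0,-0.001,0.0005,0.048,0.3],[0,0,0,-0.001,0.0005,0.05,0.3],[0,0,0,-0.001,0.0005,0.051,0.3],[0,0,0,-0.001,0.0005,0.052,0.3],[0,0,0,-0.001,0.0005,0.052,0.3]]'; python3 -m creep '[[0,0,0,0,0,0.0005,0.3],[0,0,0,0,0,0.001,0.3],[0,0,0,0,0,0.001,0.3]]'
```

```text
time: 6.3
tool_pos: [621.1, -18.9, 63.7]
eef_rot: [2.221, 2.221, 0.0]
ft_force: [0.9, 0.1, -1.6]
finger_gap: 52.0
time: 6.68
tool_pos: [621.0, -18.9, 62.8]
eef_rot: [2.221, 2.221, 0.0]
ft_force: [-0.6, -0.7, 1.1]
finger_gap: 51.9
```

```bash
python3 -m creep '[[0,0,0,0,0,0.001,0.3],[0,0,0,0,0,0.001,0.3],[0,0,0,0,0,0.001,0.7],[0,0,0,0,0,0.001,1],[0,0,0,0,0,0.001,1],[0,0,0,0,0,0.001,1],[0,0,0,0,0,0.001,1]]'; python3 -m creep '[[0,0,0,0,0,-0.02,1],[0,0,0,0,0,-0.06,1],[0,0,0,0,0,-0.11,1],[0,0,0,0,0,-0.125,1]]';  python3 -c "
from h import *
go(434.6,68,160)"
```

```text
time: 7.55
tool_pos: [620.9, -18.8, 61.4]
eef_rot: [-2.221, -2.221, 0.0]
ft_force: [0.2, -0.5, 0.6]
finger_gap: 85.7
time: 8.05
tool_pos: [622.0, -18.9, 190.2]
eef_rot: [2.219, 2.219, 0.005]
ft_force: [0.4, 0.3, 0.4]
finger_gap: 85.6
t 8.05 turn [0.005 0.    0.   ] shift [ 0.0869 -0.1875  0.0293]
```

```bash
python3 -m creep '[[0,0,0,0.012,-0.025,0,1],[0,0,0,0.03,-0.065,0,1],[0,0,0,0.052,-0.112,0.01,1],[0,0,0,0.072,-0.155,0.02,1],[0,0,0,0.083,-0.178,0.028,1],[0,0,0,0.087,-0.187,0.03,1],[0,0,0,0.087,-0.187,0.03,1],[0,0,0,0.087,-0.187,0.03,1]]'
python3 - <<'E'
from h import *
go(434.6,68,24)
f=env.grab_frame('top'); P=cloud(f)
for c,a,q in blobs(P,60,145,(200,720,-350,350)):
    top=np.percentile(q[:,2],95); k=q[q[:,2]>top-6]; print(c.round(),a,top.round(1),((k.max(0)+k.min(0))/2).round(1)[:2])
im=np.vstack([cv2.resize(f['image'][140:260,210:410,::-1],(600,360)),])
f=env.grab_frame('scene'); im=np.hstack([im[:,150:],cv2.resize(f['image'][140:260,230:380,::-1],(340,272+88))])
cv2.imwrite('pics/m4.png',im)
E
```

```text
time: 9.05
tool_pos: [434.7, 67.9, 156.6]
eef_rot: [2.222, 2.221, 0.0]
ft_force: [0.4, 0.2, 0.2]
finger_gap: 85.8
t 9.05 turn [ 0.  0. -0.] shift [ 1.000e-04 -2.000e-04  1.326e-01]
[324. 178.] 238 120.9 [619.  -18.5]
[365. 230.] 175 93.8 [ 447.9 -151.2]
[395. 236.] 334 138.8 [ 430.6 -244.4]
[340. 236.] 168 93.3 [431.  -69.9]
```

View pics/m4.png

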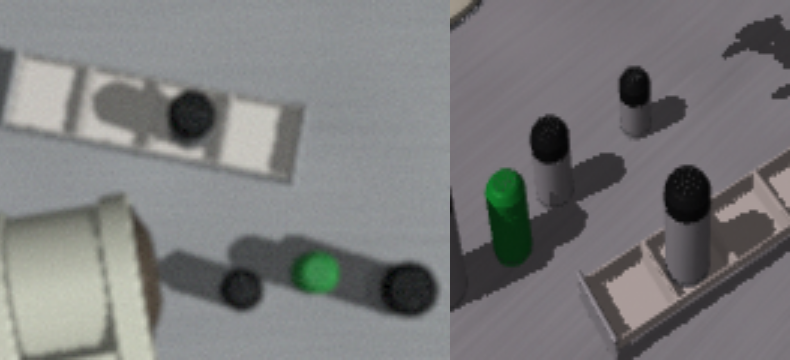

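shaker_112 stands upright in the second insert at (190,115) on the left panel, about 2 mm off centre. Next is shaker_70.

```bash
python3 -m creep '[[0,0,0,0,0,0.025,1],[0,0,0,0,0,0.055,1],[0,0,0,0,0,0.085,1],[0,0,0,0,0,0.11,1],[0,0,0,0,0,0.125,1],[0,0,0,0,0,0.133,1],[0,0,0,0,0,0.133,1]]' && python3 -m creep '[[0,0,0,0,0,0,0.4],[0,0,0,0,0,0,0.2],[0,0,0,0,0,0,0.2],[0,0,0,0,0,0,0.2],[0,0,0,0,0,0,0.2],[0,0,0,0,0,0,0.2],[0,0,0,0,0,0,0.2]]' 50;  python3 -m creep '[[0,0,0,0,0,-0.005,0.2],[0,0,0,0,0,-0.02,0.2],[0,0,0,0,0,-0.04,0.2],[0,0,0,0,0,-0.055,0.2],[0,0,0,0,0,-0.06,0.2],[0,0,0,0,0,-0.06,0.2]]'; python3 -c "
from h import *
go(*I[70],30)"
```

```text
time: 10.02
tool_pos: [434.0, 68.1, 23.5]
eef_rot: [-2.222, -2.221, 0.0]
ft_force: [-0.2, -0.2, 0.9]
finger_gap: 85.3
time: 10.9
tool_pos: [434.4, 68.2, 24.5]
eef_rot: [2.221, 2.221, 0.002]
ft_force: [-1.8, -0.6, 5.3]
finger_gap: 39.0
time: 11.65
tool_pos: [434.0, 68.1, 83.6]
eef_rot: [2.221, 2.221, 0.0]
ft_force: [-0.0, 0.2, -0.4]
finger_gap: 39.5
t 11.65 turn [ 0. -0. -0.] shift [0.0768 0.2196 0.0537]
```

```bash
python3 -m creep '[[0,0,0,0.005,0.015,0,0.2],[0,0,0,0.018,0.05,0,0.2],[0,0,0,0.032,0.09,0,0.2],[0,0,0,0.046,0.13,0,0.2],[0,0,0,0.06,0.17,0,0.2],[0,0,0,0.071,0.203,0,0.2],[0,0,0,0.0768,0.2196,0,0.2],[0,0,0,0.0768,0.2196,0,0.2]]' ; python3 -m creep '[[0,0,0,0,0,0,0.2],[0,0,0,0,0,0.015,0.2],[0,0,0,0,0,0.03,0.2],[0,0,0,0,0,0.042,0.2],[0,0,0,0,0,0.048,0.2],[0,0,0,0,0,0.050,0.2],[0,0,0,0,0,0.051,0.2],[0,0,0,0,0,0.051,0.2]]'; python3 -c "
from h import *
go(*I[70],30.5)
for n in ('scene',):
    f=env.grab_frame(n); 
    cv2.imwrite(f'pics/{n}5.png',cv2.resize(f['image'][110:280,280:480,::-1],(700,595)))"
```

```text
time: 12.65
tool_pos: [653.6, 145.1, 81.6]
eef_rot: [-2.22, -2.221, 0.003]
ft_force: [-1.2, -0.6, 0.3]
finger_gap: 39.1
time: 13.65
tool_pos: [653.8, 145.0, 32.9]
eef_rot: [2.221, 2.221, 0.001]
ft_force: [-0.3, -0.1, -0.4]
finger_gap: 39.3
t 13.65 turn [ 0.001 -0.     0.   ] shift [-0.0001 -0.0001  0.0024]
```

View pics/scene5.png

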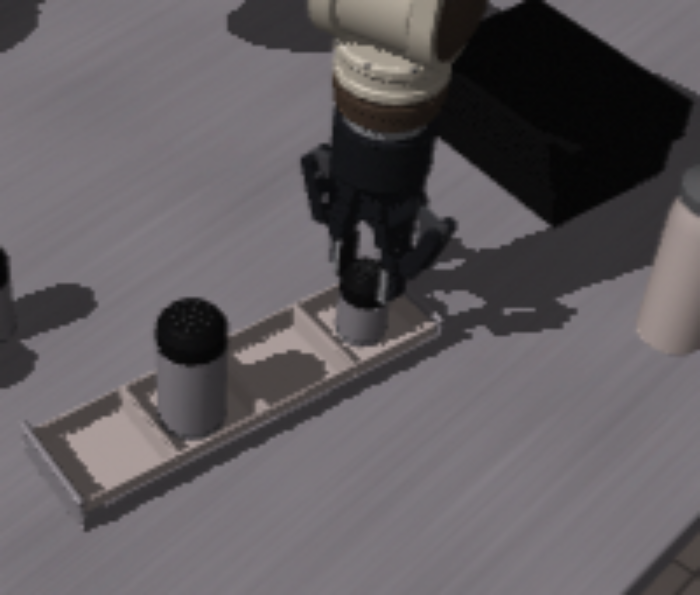

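shaker_70 is just above the floor of the far insert at (360,330) and upright. I'll lower it the last 2 mm, feel for contact, and release.

```bash
python3 -m creep '[[0,0,0,0,0,0.001,0.2],[0,0,0,0,0,0.002,0.2],[0,0,0,0,0,0.003,0.2],[0,0,0,0,0,0.003,0.2]]'
```

```text
time: 14.2
tool_pos: [653.7, 145.0, 30.6]
eef_rot: [2.221, 2.221, 0.001]
ft_force: [-3.1, -0.7, 6.3]
finger_gap: 39.2
```

```bash
python3 -m creep '[[0,0,0,0,0,0,0.5],[0,0,0,0,0,0,0.8],[0,0,0,0,0,0,1],[0,0,0,0,0,0,1],[0,0,0,0,0,0,1],[0,0,0,0,0,0,1]]'; python3 -m creep '[[0,0,0,0,0,-0.02,1],[0,0,0,0,0,-0.06,1],[0,0,0,0,0,-0.1,1],[0,0,0,0,0,-0.12,1]]';  python3 -c "
from h import *
go(430.7,-70,150)"
```

```text
time: 14.95
tool_pos: [653.5, 144.9, 29.5]
eef_rot: [2.221, 2.221, -0.0]
ft_force: [-0.5, -0.1, 0.5]
finger_gap: 85.6
time: 15.45
tool_pos: [654.3, 145.1, 154.1]
eef_rot: [2.22, 2.22, 0.006]
ft_force: [0.3, 0.0, -0.6]
finger_gap: 85.3
t 15.45 turn [ 0.005 -0.001  0.   ] shift [-0.2151 -0.2237  0.0029]
```

```bash
python3 -m creep '[[0,0,0,-0.01,-0.012,0,1],[0,0,0,-0.04,-0.042,0,1],[0,0,0,-0.08,-0.083,0,1],[0,0,0,-0.12,-0.125,0,1],[0,0,0,-0.16,-0.166,0,1],[0,0,0,-0.193,-0.2,0,1],[0,0,0,-0.21,-0.219,0,1],[0,0,0,-0.215,-0.2237,0.003,1]]'; python3 -m creep '[[0,0,0,0,0,0,1],[0,0,0,0,0,0,1]]'
python3 - <<'E'
from h import *
go(430.7,-70,38)
f=env.grab_frame('top'); P=cloud(f)
for c,a,q in blobs(P,45,145,(200,720,-350,350)):
    top=np.percentile(q[:,2],95); k=q[q[:,2]>top-6]; print(c.round(),a,top.round(1),((k.max(0)+k.min(0))/2).round(1)[:2])
E
```

```text
time: 16.45
tool_pos: [429.6, -70.9, 148.4]
eef_rot: [2.221, 2.218, 0.003]
ft_force: [0.3, 0.4, -0.1]
finger_gap: 85.6
time: 16.7
tool_pos: [430.5, -69.6, 146.6]
eef_rot: [-2.221, -2.222, -0.0]
ft_force: [-0.0, -1.1, -0.1]
finger_gap: 85.4
t 16.7 turn [ 0.    -0.     0.001] shift [-0.0005  0.0002  0.1086]
[275. 170.] 134 78.8 [652.2 144. ]
[324. 178.] 241 121.1 [620.4 -16.9]
[395. 236.] 339 138.7 [ 429.1 -244.3]
```

shaker_70 is placed at (652,144), with its top at the right height. Next is shaker_90.

```bash
python3 -m creep '[[0,0,0,0,0,0.02,1],[0,0,0,0,0,0.045,1],[0,0,0,0,0,0.07,1],[0,0,0,0,0,0.09,1],[0,0,0,0,0,0.102,1],[0,0,0,0,0,0.1085,1],[0,0,0,0,0,0.1085,1]]' && python3 -m creep '[[0,0,0,0,0,0,0.5],[0,0,0,0,0,0,0.3],[0,0,0,0,0,0,0.3],[0,0,0,0,0,0,0.3],[0,0,0,0,0,0,0.3],[0,0,0,0,0,0,0.3],[0,0,0,0,0,0,0.3]]' 50;  python3 -m creep '[[0,0,0,0,0,-0.005,0.3],[0,0,0,0,0,-0.02,0.3],[0,0,0,0,0,-0.04,0.3],[0,0,0,0,0,-0.055,0.3],[0,0,0,0,0,-0.06,0.3],[0,0,0,0,0,-0.06,0.3]]'; python3 -c "
from h import *
go(*I[90],44)"
```

```text
time: 17.62
tool_pos: [429.9, -69.9, 38.0]
eef_rot: [-2.221, -2.222, 0.0]
ft_force: [0.3, 0.3, 0.5]
finger_gap: 85.3
time: 18.5
tool_pos: [430.3, -70.2, 38.9]
eef_rot: [2.221, 2.221, 0.001]
ft_force: [-0.5, 0.4, 5.3]
finger_gap: 45.7
time: 19.25
tool_pos: [429.9, -70.1, 98.1]
eef_rot: [2.221, 2.221, 0.0]
ft_force: [0.0, 0.5, -1.3]
finger_gap: 45.9
t 19.25 turn [0. 0. 0.] shift [0.1336 0.2072 0.0541]
```

```bash
python3 -m creep '[[0,0,0,0.015,0.005,0,0.3],[0,0,0,0.05,0.015,0,0.3],[0,0,0,0.085,0.04,0,0.3],[0,0,0,0.11,0.08,0,0.3],[0,0,0,0.125,0.125,0,0.3],[0,0,0,0.132,0.165,0,0.3],[0,0,0,0.1336,0.195,0,0.3],[0,0,0,0.1336,0.2072,0,0.3]]' ; python3 -m creep '[[0,0,0,0,0,0,0.3],[0,0,0,0,0,0.012,0.3],[0,0,0,0,0,0.028,0.3],[0,0,0,0,0,0.042,0.3],[0,0,0,0,0,0.048,0.3],[0,0,0,0,0,0.050,0.3],[0,0,0,0,0,0.051,0.3],[0,0,0,0,0,0.051,0.3]]'; python3 -m creep '[[0,0,0,0,0,0.001,0.3],[0,0,0,0,0,0.002,0.3],[0,0,0,0,0,0.002,0.3]]';python3 -c "
from h import *
go(*I[90],44.9)
for n in ('scene',):
    f=env.grab_frame(n); 
    cv2.imwrite(f'pics/{n}6.png',cv2.resize(f['image'][110:280,280:480,::-1],(700,595)))"
```

```text
time: 20.25
tool_pos: [637.6, 64.7, 96.3]
eef_rot: [-2.22, -2.221, 0.002]
ft_force: [-1.2, -1.2, -1.5]
finger_gap: 45.7
time: 21.25
tool_pos: [637.3, 63.5, 47.4]
eef_rot: [2.221, 2.221, 0.001]
ft_force: [-0.2, -0.2, -1.6]
finger_gap: 45.4
time: 21.62
tool_pos: [637.1, 63.6, 45.1]
eef_rot: [2.221, 2.221, 0.0]
ft_force: [1.0, 0.5, 0.3]
finger_gap: 45.6
t 21.625 turn [0. 0. 0.] shift [ 0.     -0.      0.0002]
```

View pics/scene6.png

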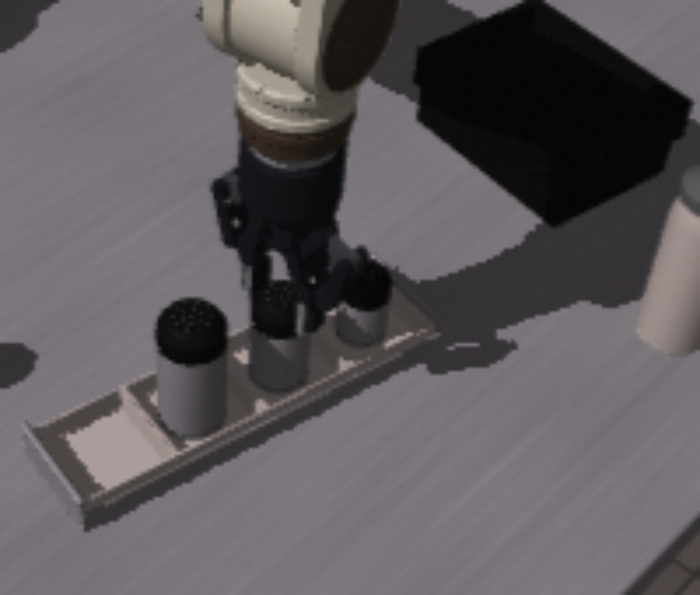

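The first floor contact is showing. shaker_90 is at (280,370), between 112 and 70, and all are upright. I'll go 0.7 mm lower, release and retreat.

```bash
python3 -m creep '[[0,0,0,0,0,0.0007,0.3],[0,0,0,0,0,0.0007,0.3],[0,0,0,0,0,0.0007,0.6],[0,0,0,0,0,0.0007,0.8],[0,0,0,0,0,0.0007,1],[0,0,0,0,0,0.0007,1],[0,0,0,0,0,0.0007,1],[0,0,0,0,0,0.0007,1]]'; python3 -m creep '[[0,0,0,0,0,-0.02,1],[0,0,0,0,0,-0.06,1],[0,0,0,0,0,-0.1,1],[0,0,0,0,0,-0.14,1],[0,0,0,0,0,-0.155,1],[0,0,0,0,0,-0.155,1]]';  python3 -c "
from h import *
go(430.2,-244.5,200)"
```

```text
time: 22.68
tool_pos: [637.0, 63.5, 44.3]
eef_rot: [-2.221, -2.221, 0.0]
ft_force: [0.7, 0.0, 0.0]
finger_gap: 85.4
time: 23.42
tool_pos: [637.6, 63.6, 200.6]
eef_rot: [2.22, 2.22, 0.003]
ft_force: [-1.2, -0.1, 0.0]
finger_gap: 85.3
t 23.425 turn [ 0.002 -0.     0.   ] shift [-0.3081 -0.2074  0.    ]
```

```bash
python3 -m creep '[[0,0,0,-0.02,-0.0135,0,1],[0,0,0,-0.06,-0.04,0,1],[0,0,0,-0.1,-0.067,0,1],[0,0,0,-0.145,-0.098,0,1],[0,0,0,-0.19,-0.128,0,1],[0,0,0,-0.235,-0.158,0,1],[0,0,0,-0.275,-0.185,0,1],[0,0,0,-0.3,-0.202,0,1]]'; python3 -m creep '[[0,0,0,-0.008,-0.0055,0,1],[0,0,0,-0.008,-0.0055,0,1],[0,0,0,-0.008,-0.0055,0,1]]'
python3 - <<'E'
from h import *
go(430.2,-244.5,75)
f=env.grab_frame('top'); P=cloud(f)
for c,a,q in blobs(P,45,145,(200,720,-350,350)):
    top=np.percentile(q[:,2],95); k=q[q[:,2]>top-6]; print(c.round(),a,top.round(1),((k.max(0)+k.min(0))/2).round(1)[:2])
E
```

```text
time: 24.42
tool_pos: [433.3, -237.8, 198.0]
eef_rot: [-2.222, -2.219, 0.001]
ft_force: [0.3, 0.4, 0.2]
finger_gap: 85.5
time: 24.8
tool_pos: [430.0, -243.7, 198.9]
eef_rot: [-2.22, -2.222, -0.0]
ft_force: [0.0, 0.1, 0.3]
finger_gap: 85.4
t 24.8 turn [-0.    -0.     0.001] shift [-0.0009  0.0002  0.1239]
[275. 170.] 134 78.9 [653.8 145.7]
[299. 174.] 187 98.1 [636.5  62.9]
[324. 178.] 244 121.6 [618.5 -16.9]
[365. 230.] 177 93.1 [ 449.5 -152.6]
[392. 236.] 249 139.0 [ 430.6 -235.2]
```

```bash
python3 -m creep '[[0,0,0,0,0,0.02,1],[0,0,0,0,0,0.045,1],[0,0,0,0,0,0.07,1],[0,0,0,0,0,0.095,1],[0,0,0,0,0,0.115,1],[0,0,0,0,0,0.124,1],[0,0,0,0,0,0.124,1]]' && python3 -m creep '[[0,0,0,0,0,0,0.6],[0,0,0,0,0,0,0.4],[0,0,0,0,0,0,0.4],[0,0,0,0,0,0,0.4],[0,0,0,0,0,0,0.4],[0,0,0,0,0,0,0.4]]' 50;  python3 -m creep '[[0,0,0,0,0,-0.005,0.4],[0,0,0,0,0,-0.02,0.4],[0,0,0,0,0,-0.04,0.4],[0,0,0,0,0,-0.055,0.4],[0,0,0,0,0,-0.06,0.4],[0,0,0,0,0,-0.06,0.4]]'; python3 -c "
from h import *
go(*I[136],81)"
```

```text
time: 25.72
tool_pos: [429.6, -243.9, 75.1]
eef_rot: [-2.22, -2.222, 0.0]
ft_force: [0.2, 0.8, 0.3]
finger_gap: 85.5
time: 26.48
tool_pos: [429.9, -244.8, 76.6]
eef_rot: [2.22, 2.22, 0.001]
ft_force: [-1.8, 0.4, 6.1]
finger_gap: 58.2
time: 27.22
tool_pos: [429.6, -244.5, 135.4]
eef_rot: [2.221, 2.221, 0.0]
ft_force: [0.4, -0.1, -2.9]
finger_gap: 58.2
t 27.225 turn [ 0.  0. -0.] shift [0.1454 0.1743 0.0544]
```

```bash
python3 -m creep '[[0,0,0,0,0.015,0,0.4],[0,0,0,0.004,0.045,0,0.4],[0,0,0,0.015,0.085,0,0.4],[0,0,0,0.04,0.12,0,0.4],[0,0,0,0.075,0.145,0,0.4],[0,0,0,0.11,0.163,0,0.4],[0,0,0,0.135,0.172,0,0.4],[0,0,0,0.1454,0.1743,0,0.4]]' ; python3 -m creep '[[0,0,0,0,0,0,0.4],[0,0,0,0,0,0.012,0.4],[0,0,0,0,0,0.028,0.4],[0,0,0,0,0,0.042,0.4],[0,0,0,0,0,0.048,0.4],[0,0,0,0,0,0.050,0.4],[0,0,0,0,0,0.051,0.4],[0,0,0,0,0,0.051,0.4]]'; python3 -m creep '[[0,0,0,0,0,0.001,0.4],[0,0,0,0,0,0.002,0.4],[0,0,0,0,0,0.002,0.4]]';python3 -c "
from h import *
go(*I[136],82.6)
for n in ('scene',):
    f=env.grab_frame(n); 
    cv2.imwrite(f'pics/{n}7.png',cv2.resize(f['image'][110:280,240:440,::-1],(700,595)))"
```

```text
time: 28.22
tool_pos: [604.5, -97.4, 134.0]
eef_rot: [-2.219, -2.223, 0.001]
ft_force: [-0.1, -0.5, -1.9]
finger_gap: 58.7
time: 29.22
tool_pos: [604.1, -99.1, 84.7]
eef_rot: [2.221, 2.221, 0.001]
ft_force: [0.1, 0.4, -2.2]
finger_gap: 58.6
time: 29.6
tool_pos: [604.0, -99.1, 82.7]
eef_rot: [2.221, 2.221, 0.001]
ft_force: [-1.2, -0.5, 1.0]
finger_gap: 57.8
t 29.6 turn [0.001 0.    0.   ] shift [-0.      0.      0.0001]
```

View pics/scene7.png

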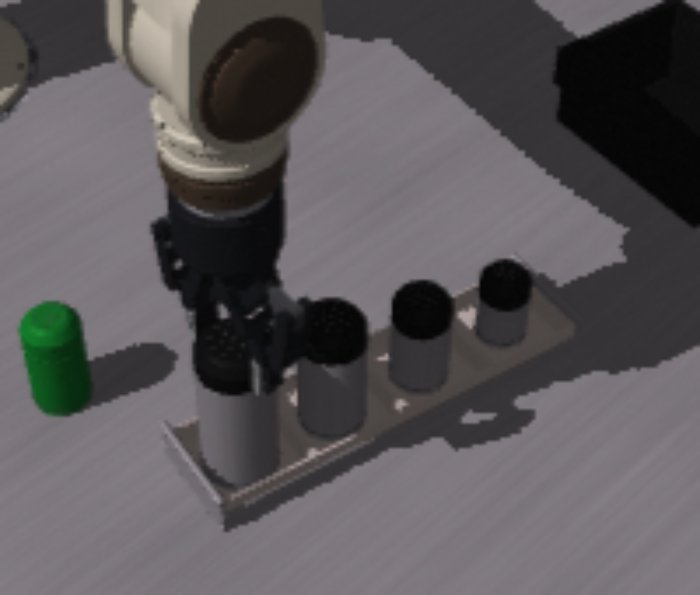

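shaker_136 is in the insert at the scale end (240,450) with floor contact showing, and the row descends in height. I'll release, retreat and look.

```bash
python3 -m creep '[[0,0,0,0,0,0.0007,0.4],[0,0,0,0,0,0.0007,0.4],[0,0,0,0,0,0.0007,0.7],[0,0,0,0,0,0.0007,1],[0,0,0,0,0,0.0007,1],[0,0,0,0,0,0.0007,1],[0,0,0,0,0,0.0007,1]]'; python3 -m creep '[[0,0,0,0,0,-0.02,1],[0,0,0,0,0,-0.06,1],[0,0,0,0,0,-0.1,1],[0,0,0,0,0,-0.14,1],[0,0,0,0,0,-0.155,1],[0,0,0,0,0,-0.155,1]]'; python3 -m creep '[[0,0,0,0,-0.02,0,1],[0,0,0,0,-0.06,0,1],[0,0,0,0,-0.11,0,1],[0,0,0,0,-0.16,0,1],[0,0,0,0,-0.2,0,1],[0,0,0,0,-0.22,0,1],[0,0,0,0,-0.22,0,1],[0,0,0,0,-0.22,0,1]]'
python3 - <<'E'
from h import *
f=env.grab_frame('top'); P=cloud(f)
for c,a,q in blobs(P,45,145,(500,720,-350,350)):
    top=np.percentile(q[:,2],95); k=q[q[:,2]>top-6]; m=((k.max(0)+k.min(0))/2)[:2]
    d=m-C; print(c.round(),a,"top",top.round(1),"xy",m.round(1),"rack y",(d@Y).round(1),"rack x",(d@[Y[1],-Y[0]]).round(1))
im=cv2.resize(f['image'][130:260,220:400,::-1],(500,361))
f=env.grab_frame('scene'); cv2.imwrite('pics/fin.png',np.hstack([im,cv2.resize(f['image'][130:270,260:420,::-1],(300,361))]))
E
```

```text
time: 30.52
tool_pos: [603.8, -99.1, 81.5]
eef_rot: [-2.221, -2.221, 0.0]
ft_force: [-0.2, -0.6, -0.9]
finger_gap: 85.7
time: 31.28
tool_pos: [604.4, -99.1, 237.7]
eef_rot: [2.22, 2.22, 0.002]
ft_force: [-0.5, 0.1, -0.3]
finger_gap: 85.6
time: 32.28
tool_pos: [384.3, -99.1, 235.9]
eef_rot: [-2.221, -2.221, 0.0]
ft_force: [-0.3, -0.5, -0.4]
finger_gap: 85.2
[275. 170.] 133 top 79.4 xy [653.7 145.3] rack y 124.9 rack x 0.0
[299. 174.] 187 top 99.3 xy [636.2  64.6] rack y 42.4 rack x -1.1
[324. 178.] 244 top 122.4 xy [621.9 -16.9] rack y -40.3 rack x 1.1
[349. 183.] 302 top 143.9 xy [604.9 -98.6] rack y -123.8 rack x 0.8
```

View pics/fin.png

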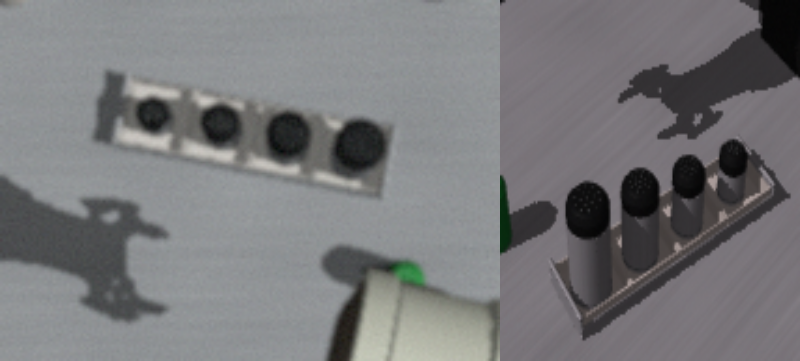

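All four stand upright and centred in their inserts, at (152,114), (220,124), (288,134) and (358,146) in the left panel. The tallest is at the scale end, and the arm is clear of everything.

```bash
python3 -c "
from cell import env
print(env.job_done())"
```

```text
the job is handed in; nothing more can be done
None
```

The four shakers are back in the rack, one per insert: 136, 112, 90, 70 mm, with the tallest at the scale end. I handed the job in at about 32 s of the 96 s limit. I gripped each one across the row, lowered it until the wrist force showed floor contact, then released it. I left the green look-alike alone.

**Last checks:**
- **Position:** the final top-camera measurement put every shaker within about 1.5 mm of its insert's centre, along and across the rack. The limit is 22 mm.
- **Height:** lid tops read 143.9, 122.4, 99.3 and 79.4 mm. That is 1.9 to 4.4 mm above the heights expected for shakers on the insert floors. The same camera read most of them 2–3 mm high before I moved anything, so I take this as camera error. An underside height was not measured directly.
- **Upright and clear:** all four looked upright in both camera views, and the arm had retreated with its fingers open.

No check failed. The hand-in gives no verdict.

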